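# Press a casting mould's seam keys flush in one stroke

### The arm

A 7-joint arm with a two-finger parallel gripper is mounted at the origin on the work surface. World frame = base frame: x ahead of the robot, y to its left, z up, the work surface at z = 0. Lengths are in mm, angles in rad, forces in N, time in s.
With the tool pointing down it reaches from about 400 to 875 mm from the base axis. Payload 4.4 kg.
Tool frame: the origin (TCP) lies between the finger pads; the fingertips stand 17 mm ahead of it and the grasp point (between the pads) lies 2 mm behind it; z points along the fingers, y is the line along which they close (so a half turn about z gives the same grasp; the last joint's range is limited). The gripper opens to 85 mm and grips with 20 to 120 N. Pads are 22 mm wide; open, the fingers measure 114 mm over their backs; the gripper's body (76 mm by 85 mm) begins 54 mm behind the grasp point. The pads swing forward as they close: fully open they stand 13 mm farther back than shut.
Start: joints at [1.276, 0.628, 0.038, 1.517, -0.027, 0.996, -0.02], TCP at [147.454, -633.068, 209.513] pointing down, gripper open.
Joint ranges: [-3.06, 3.06], [-0.37, 2.12], [-1.25, 1.32], [0.18, 2.47], [-1.1, 4.24], [0.23, 1.98], [-2.94, 2.94]. Speed limits (rad/s): [2.57, 2.57, 3.14, 3.14, 3.14, 3.14, 3.14].

### API

Orientations are given as [roll, pitch, yaw] about the fixed x, y, z axes, in that order (R = Rz(yaw) Ry(pitch) Rx(roll)).
In Python, from cell import sensors, get_image, ctrl gives the robot as it stands.
- The arm moves only by the tool send_rows, never from a script. Its argument "series" is a list of rows, each a list of 3 entries, a list of its own where there are three numbers: the finger opening in mm, from 0 to 85.4, then the shift along the world's x, y, z in units of 60 mm (1.0 is 60 mm), then the turn, a rotation vector about the world's x, y, z in units of 5 degrees (1.0 is 5 degrees). A call has 1 to 8 rows; each row shifts and turns the commanded pose from where the row before left it; what a row does not reach is not made up. A row lasts 1/8 s, in which the tool goes at most 62.5 mm and 10.7 degrees, less where a joint would pass 70% of its speed; a pose out of reach is approached as far as the arm can. A call is refused whole if a number of a shift passes 1 or a number of a turn 1, either way. A call with a gripper value outside its range is refused whole. The fingers move at their own pace and stop on an object; the grip force is fixed at half the most. Time passes only in rows, so rows that do not move let the fingers close. It gives the time, the measured TCP pose, the force, the opening and the grip force at its end, in the units of the state.
- sensors.read_state(): the state, without advancing time (a new reading comes with each control period).
- get_image(name): name is "scene" or "side" or "wrist"; returns a dict with "img" (400x640x3 uint8, red, green, blue), "depth" (400x640 float32, mm along the optical axis (not along the pixel's ray), 0 where there is no reading), "vfov" (degrees; the focal length in pixels is half the picture's height over the tangent of half this angle, whatever the lens; pixels are square), "cx", "cy" (the principal point, pixels), "k1" (the pictures are not rectified: a ray, as slopes to the right and down, at radius r is drawn at 1 + k1 r^2 times it, then the intrinsics apply), "world_to_cam" (4x4, takes a point from world to camera coordinates). Camera axes: x right, y down, z forward; pixel columns grow to the right and rows downward; lengths in mm; the calibration is good to about 2 mm. A picture is of the moment at which its call begins.
- ctrl.finish_job(): hands the job in; it is judged then, once.
The state is a dict: "clock": time; "qpos": joint angles; "qd": joint speeds; "tau": joint torques, N m; "eef_pos": TCP position; "tool_rot": TCP orientation; "force": force on the tool from outside, world axes, zero at the start; "torque": the same for the moment, N m; "width": finger opening in mm; "gripper_force": force on a finger pad.
Only numpy, scipy, OpenCV 4.12 (cv2) and the standard library are available. Lean on these libraries where they do the work, as an engineer would, in place of code of your own. Each camera call takes 0.05 s, during which the arm holds its last target. There are 200 camera calls.

### The job

The six orange seam keys of the grey casting mould stand proud: take the wooden press block by its handle and, starting at the red-striped end, sweep it along the seam in one unbroken stroke, held down on the mould with light steady pressure, until all six keys are flush with the mould's top. Do not lift the block off part way, do not press the mould so hard that its sprung bed comes near its stop, and do not touch the mould with the gripper. Then stand the block back upright near the middle of the blue mat, and leave everything else on the table where it is.

Things in the scene. Friction and masses are not known exactly. Their poses are not given: they have to be found in the camera images.
- bed: dark steel spring bed, 330 x 140 x 16 mm, fixed to the table; it carries the grey casting mould. Origin: centre of its underside, on the table. Its x axis runs along the seam from the red-striped end to the plain end; y across the seam; z up.
- mould (a joint): how far the grey mould (310 x 120 mm, flat top 70 mm above the table) has sunk on its springs, m: 0 = unloaded, 0.010 = against the stop. It starts to sink at about 3 N and takes about 2.5 N more per mm.
- seam_start (a point): point on the mould's flat top, on the seam line, on the plain land at the red-striped end: 128 mm before the middle of the seam. Its axes are those of the bed.
- seam_mid (a point): point on the seam line at the level of the mould's flat top, in the middle of the row of keys. Axes as the bed.
- seam_end (a point): point on the mould's flat top, on the seam line, on the plain land at the other end: 128 mm beyond the middle. Axes as the bed.
- block: wooden press block: a sled-shaped sole 82 mm long (x) and 46 mm wide (y), flat for the middle 34 mm and rising at 24 degrees to 11 mm at both noses, with an upright square handle 28 x 28 mm on its middle, its top 82 mm above the underside. Origin: centre of the flat underside; z up the handle. 0.22 kg or so. Starts standing upright on the blue mat.
- block_grip (a point): point on the axis of the press block's handle, 52 mm above the underside of the sole: a good place to grip. Axes as the block.
- mat: blue square mat, 180 x 180 x 4 mm, fixed to the table. Origin: centre of its underside.
- key1 (a joint): orange seam key 1 (29 mm along the seam, 22 mm wide), centred 75 mm before seam_mid. Value: how far it is pressed in, m: at 0 it stands 10 mm proud of the mould's flat top, at 0.010 it is flush, its stop is at 0.0115. It moves against about 4 N of friction and stays where it is left. Key 1 is next to the red-striped end.
- key2 (a joint): orange seam key 2 (29 mm along the seam, 22 mm wide), centred 45 mm before seam_mid. Value: how far it is pressed in, m: at 0 it stands 10 mm proud of the mould's flat top, at 0.010 it is flush, its stop is at 0.0115. It moves against about 4 N of friction and stays where it is left.
- key3 (a joint): orange seam key 3 (29 mm along the seam, 22 mm wide), centred 15 mm before seam_mid. Value: how far it is pressed in, m: at 0 it stands 10 mm proud of the mould's flat top, at 0.010 it is flush, its stop is at 0.0115. It moves against about 4 N of friction and stays where it is left.
- key4 (a joint): orange seam key 4 (29 mm along the seam, 22 mm wide), centred 15 mm beyond seam_mid. Value: how far it is pressed in, m: at 0 it stands 10 mm proud of the mould's flat top, at 0.010 it is flush, its stop is at 0.0115. It moves against about 4 N of friction and stays where it is left.
- key5 (a joint): orange seam key 5 (29 mm along the seam, 22 mm wide), centred 45 mm beyond seam_mid. Value: how far it is pressed in, m: at 0 it stands 10 mm proud of the mould's flat top, at 0.010 it is flush, its stop is at 0.0115. It moves against about 4 N of friction and stays where it is left.
- key6 (a joint): orange seam key 6 (29 mm along the seam, 22 mm wide), centred 75 mm beyond seam_mid. Value: how far it is pressed in, m: at 0 it stands 10 mm proud of the mould's flat top, at 0.010 it is flush, its stop is at 0.0115. It moves against about 4 N of friction and stays where it is left. Key 6 is next to the plain end.
- dog1: primer-grey toy dog figure, 117 mm tall. Bystander, loose. Origin: centre of its underside.
- dog2: primer-grey toy dog figure, 117 mm tall. Bystander, loose. Origin: centre of its underside.
- dog3: primer-grey toy dog figure, 117 mm tall. Bystander, loose. Origin: centre of its underside.
- jar: glass jar with red lid, 60 mm wide, 65 mm tall. Bystander, loose. Origin: centre of its underside.
- bottle: white bottle with blue cap, 60 mm wide, 150 mm tall. Bystander, loose. Origin: centre of its underside.
- brushcup: grey cup of paint brushes, 80 mm wide, 210 mm tall. Bystander, loose. Origin: centre of its underside.
- brush: brush with wooden handle, lying flat. Bystander, loose. Origin: centre of its underside.
Mind the look-alikes: they are no part of the job. Of the things that look like the block, the smallest one is meant.

How it is judged (in metres and radians):
On the way, in this order (a step that is already met when the one before it is completed fails the run):
1. the key next to the red-striped end is flush while the last key is still proud (value of joint key1 above 0.008 m and value of joint key6 below 0.008 m), for 0.05 s.
2. then the third key is flush (value of joint key3 above 0.008 m), for 0.05 s.
3. then the last key, at the plain end, is flush (value of joint key6 above 0.008 m), for 0.05 s.
At the end, for the whole second after the job is handed in: All six keys are within 2 mm of flush with the mould's top (or below it), the mould has sprung back up (within 1 mm), and the press block stands upright (within 0.1 rad), released and still, flat on the blue mat with its centre within 70 mm of the mat's centre (value of joint each of key1, key2, key3, key4, key5, key6 above 0.008 m and value of joint mould below 0.001 m and horizontal distance between block and mat below 0.07 m and angle between block's own z axis and vertical below 0.1 rad and height (world z) of block between 0.001 and 0.008 m and linear speed of block below 0.02 m/s); the robot touches nothing.
It fails at once if the block is lifted more than 8 mm off the mould's top part way (first key flush, last key not yet) (value of joint key1 above 0.008 m and value of joint key6 below 0.008 m and z of block in the frame of seam_mid above 0.008 m).
It fails at once if the mould is pressed down more than 8.5 mm of the 10 mm its springs allow (about 24 N) (value of joint mould above 0.0085 m).
It fails at once if the gripper or arm touches the mould, its keys or bed (over 1 N) (contact force between any of the fingers, the arm and bed above 1 N).
It fails at once if a bystander is moved more than 30 mm or tipped over (distance of any of dog1, dog2, dog3, jar, bottle, brushcup, brush from where it was at the start of the episode above 0.03 m or angle between any of dog1, dog2, dog3, jar, bottle, brushcup, brush's own z axis and vertical above 0.5 rad).
It also fails if it takes over 64 s, if anything falls off the work surface, if the arm or the gripper's body presses on something with over 40 N, if the wrist force passes 120 N, or if a joint passes its speed limit or range.

## Working session

There is one attempt and no reset: what is moved stays moved. The work goes in short steps, Python scripts to look and compute and a tool call to move; the robot and the scene stay as the last step left them, time stands still between calls to the robot, and variables do not carry over. Pictures are saved under pics/ and viewed, at most 10 in all, crops included, and the job is handed in when it is done.

Besides the shell and the picture viewer there is one more tool, called after "Call:" as name([rows], argument=value, ...), one row to a line, values as JSON. send_rows: Moves the arm, as the interface text tells. Its arguments: {"type":"object","properties":{"series":{"type":"array"}},"required":["series"]}

```bash
mkdir -p pics; cat > h.py <<'E'
import numpy as np, cv2
from cell import sensors, get_image, ctrl
def grab(n):
    d=get_image(n); np.savez('pics/'+n+'.npz',**d); return d
def load(n): return dict(np.load('pics/'+n+'.npz'))
def world(d):
    H,W=d['depth'].shape; f=H/2/np.tan(np.radians(float(d['vfov']))/2)
    K=np.array([[f,0,float(d['cx'])],[0,f,float(d['cy'])],[0,0,1]])
    v,u=np.mgrid[:H,:W].astype(np.float32)
    p=cv2.undistortPoints(np.stack([u,v],-1).reshape(-1,1,2),K,np.array([float(d['k1']),0,0,0])).reshape(H,W,2)
    z=d['depth']; c=np.dstack([p*z[...,None],z,np.ones_like(z)])
    w=c@np.linalg.inv(d['world_to_cam']).T
    w=w[...,:3]; w[z==0]=np.nan; return w
def save(img,fn,s=1):
    cv2.imwrite('pics/'+fn,cv2.resize(np.ascontiguousarray(img[...,::-1]),None,fx=s,fy=s,interpolation=cv2.INTER_CUBIC))
E
python3 - <<'E'
from h import *
a=grab('scene');b=grab('side')
save(np.vstack([a['img'],b['img']]),'a.png',0.75)
for n in('scene','side','wrist'):
    pass
print(sensors.read_state())
E
```

```text
{'clock': 0.1, 'qpos': array([ 1.27621584,  0.62925039,  0.03841642,  1.51829416, -0.02700331,
        0.99633493, -0.02000057]), 'qd': array([-0.00155783,  0.00027215, -0.00038308, -0.00164675,  0.00148418,
       -0.00096934,  0.00199722]), 'tau': array([ 3.84161613e-03, -5.64531755e+01,  1.23081151e+00, -1.93971813e+01,
        1.13043620e-02,  5.43795351e-03, -2.55840985e-05]), 'eef_pos': array([ 147.31755583, -632.44313387,  208.6743217 ]), 'tool_rot': array([-3.13982269e+00, -7.46353638e-07,  2.28800446e-01]), 'force': array([ 0.23484483, -1.37621054, -0.73479398]), 'torque': array([0.02485237, 0.04181787, 0.01816657]), 'gripper_force': 0.0, 'width': 85.44807389945255}
```

View pics/a.png

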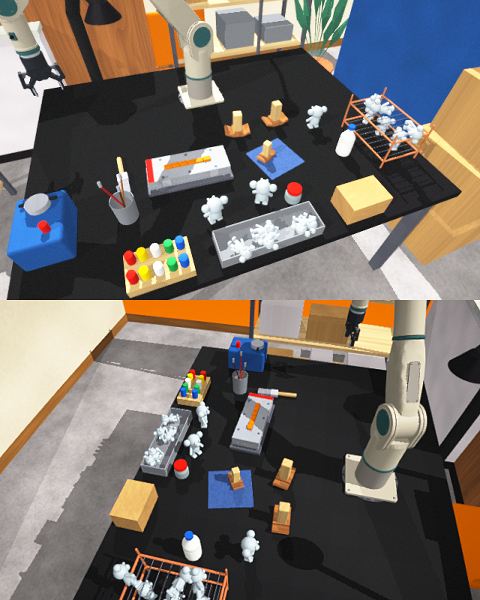

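The stacked view (scale 0.75) shows the scene camera on top. The mould is at about (190,170) with its red stripe on the left, and the mat is at (275,155). There are three block look-alikes: (236,122) and (273,115) off the mat, and (267,152) on it. The one on the mat looks smallest and matches "starts on the blue mat"; I'll confirm with an enlarged crop and measurements.

```bash
python3 - <<'E'
from h import *
a=load('scene');b=load('side')
c1=cv2.resize(a['img'][120:270,180:420],(800,500),interpolation=cv2.INTER_CUBIC)
save(c1,'b.png')
for n,d in(('scene',a),('side',b)):
    w=world(d);h=cv2.cvtColor(d['img'],cv2.COLOR_RGB2HSV);H,S,V=[h[...,i].astype(int) for i in range(3)]
    z=w[...,2]; R=np.hypot(w[...,0],w[...,1]); on=(R<1100)&(z>-20)&(z<260)
    def comps(m,name,mn=25):
        k,l,st,c=cv2.connectedComponentsWithStats(m.astype(np.uint8))
        for i in range(1,k):
            if st[i,4]>=mn:
                p=w[l==i]; p=p[~np.isnan(p[:,0])]
                q=p[p[:,2]>np.percentile(p[:,2],97)-6]
                (rc,rs,ra)=cv2.minAreaRect(p[:,:2].astype(np.float32))
                print(n,name,c[i].round(),st[i,4],'mean',p.mean(0).round(),'z',np.percentile(p[:,2],[3,50,98]).round(),'rect',np.round(rc),np.round(rs),round(ra,1),'top',q.mean(0).round(1))
    print(n,'table z',np.nanmedian(z[on&(V<30)&(abs(z)<15)]))
    comps(on&(H>105)&(H<125)&(S>120)&(V>50)&(z<15),'mat',100)
    comps(on&(H>8)&(H<22)&(S>70)&(V>70),'wood/orange',60)
    comps(on&((H<5)|(H>174))&(S>150)&(V>80),'red',30)
    comps(on&(S<60)&(abs(z-70)<6),'grey70',200)
E
```

```text
scene table z -0.16804113284604227
scene mat [369. 213.] 1885 mean [579. 184.   6.] z [1. 6. 9.] rect [561. 181.] [188. 183.] 15.3 top [578.3 186.6   6. ]
scene mat [ 69. 351.] 167 mean [ 758. -674.    8.] z [-2. 10. 15.] rect [ 753. -684.] [161.  19.] 88.1 top [ 758.8 -671.9   12.1]
scene wood/orange [168.  33.] 4405 mean [-824. -284.   96.] z [-13.  86. 249.] rect [-720. -266.] [311. 534.] 6.9 top [-822.3 -344.8  248. ]
scene wood/orange [284.   7.] 802 mean [-816.  330.  161.] z [ 83. 169. 194.] rect [-827.  406.] [534.  88.] 88.9 top [-858.2  199.8  192.2]
scene wood/orange [83. 36.] 1417 mean [-820. -675.  130.] z [-10. 134. 256.] rect [-699. -610.] [341. 108.] 28.5 top [-815.4 -665.6  253.9]
scene wood/orange [531. 143.] 125 mean [582. 749. 146.] z [138. 144. 177.] rect [594. 749.] [226.  14.] 0.4 top [483.9 748.2 175.8]
scene wood/orange [510. 179.] 1293 mean [651. 634.  80.] z [ -0.  50. 176.] rect [531. 681.] [237. 534.] 90.0 top [686.4 642.1 175.1]
scene wood/orange [367. 155.] 692 mean [347. 280.  38.] z [  1.  25. 110.] rect [277. 298.] [131. 214.] 82.4 top [352.  283.8 1
[... 3387 characters left out ...]
 rect [ 657. -452.] [ 7. 36.] 11.9 top [ 657.2 -467.2  179.8]
side red [257.  97.] 50 mean [ 907. -436.   70.] z [ 0. 81. 87.] rect [ 927. -484.] [ 24. 140.] 18.9 top [ 909.1 -431.    84.2]
side red [271.  98.] 57 mean [ 853. -451.   62.] z [-2. 77. 88.] rect [ 869. -488.] [ 29. 157.] 19.6 top [ 850.2 -429.9   84.8]
side red [347. 128.] 124 mean [ 532. -344.   59.] z [-4. 68. 73.] rect [ 535. -375.] [111. 138.] 88.5 top [ 527.  -330.    69.7]
side red [240. 220.] 246 mean [780. 147.  55.] z [-4. 62. 67.] rect [792. 128.] [ 59. 112.] 23.2 top [776.6 154.7  63.9]
side grey70 [337. 160.] 1786 mean [ 535. -160.   68.] z [65. 68. 73.] rect [ 536. -174.] [293. 123.] 86.8 top [ 536.6 -159.6   69.3]
```

View pics/b.png

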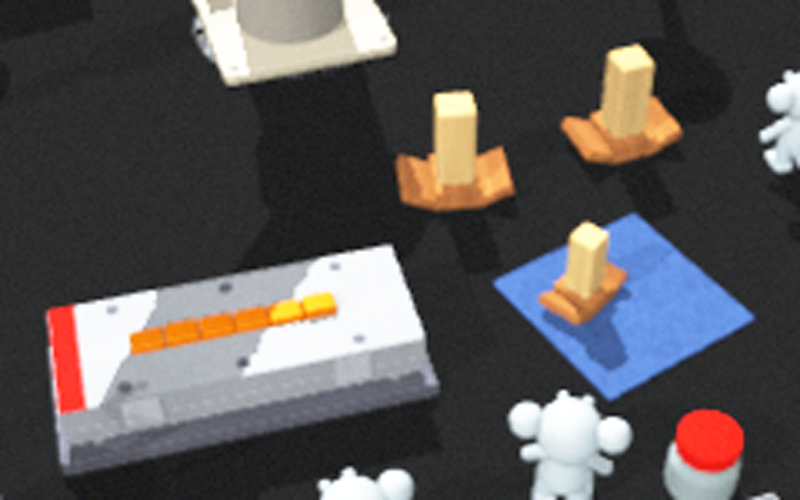

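The on-mat piece (crop (590,275)) has its top at z≈82 and the others at about 107, so it is the press block. I'll move above it for a close look with the wrist camera.

Call:
send_rows([
  [85, [0.7, 0.7, 0.2], [0, 0, 0]],
  [85, [0.7, 0.7, 0.2], [0, 0, 0]],
  [85, [0.7, 0.7, 0.2], [0, 0, 0]],
  [85, [0.7, 0.7, 0.2], [0, 0, 0]],
  [85, [0.7, 0.7, 0.2], [0, 0, 0]],
  [85, [0.7, 0.7, 0.2], [0, 0, 0]],
  [85, [0.25, 0.88, 0], [0, 0, 0]],
  [85, [0.25, 0.88, 0], [0, 0, 0]],
])

```text
clock: 1.1
eef_pos: [430.0, -273.5, 281.3]
tool_rot: [-3.141, 0.0, 0.229]
force: [0.6, -1.1, -0.2]
width: 85.1
gripper_force: 0.0
```

Call:
send_rows([
  [85, [0.25, 0.88, 0], [0, 0, 0]],
  [85, [0.25, 0.88, 0], [0, 0, 0]],
  [85, [0.25, 0.88, 0], [0, 0, 0]],
  [85, [0.25, 0.88, 0], [0, 0, 0]],
  [85, [0.25, 0.88, 0], [0, 0, 0]],
  [85, [0.25, 0.88, 0], [0, 0, 0]],
  [85, [0.25, 0.6, 0], [0, 0, 0]],
  [85, [0, 0, 0], [0, 0, 0]],
])

```text
clock: 2.1
eef_pos: [534.7, 81.4, 281.0]
tool_rot: [-3.14, 0.0, 0.235]
force: [-1.0, -0.3, 0.7]
width: 84.7
gripper_force: 0.0
```

```bash
python3 - <<'E'
from h import *
d=grab('wrist'); save(d['img'],'c.png')
s=sensors.read_state(); print(s['eef_pos'],s['tool_rot'],s['clock'],s['qpos'])
w=world(d); z=w[...,2]
h=cv2.cvtColor(d['img'],cv2.COLOR_RGB2HSV);H,S,V=[h[...,i].astype(int) for i in range(3)]
wood=(H>5)&(H<24)&(S>60)&(V>60)
for nm,m in(('top',wood&(z>74)&(z<92)),('sole',wood&(z>3)&(z<35)),('mat',(H>100)&(H<125)&(S>120)&(z<15))):
    k,l,st,c=cv2.connectedComponentsWithStats(m.astype(np.uint8)); 
    for i in range(1,k):
        if st[i,4]>150:
            p=w[l==i]; print(nm,c[i].round(),st[i,4],p.mean(0).round(1),cv2.minAreaRect(p[:,:2].astype(np.float32)))
E
```

```text
[534.18158114  78.5846434  280.90345784] [-3.14136136e+00  1.12757199e-03  2.31703491e-01] 2.15 [-0.10453263  0.39539259 -0.13359878  1.72630167  0.05979688  1.02499397
 -1.59815091]
top [509. 211.] 1749 [ 535.5 -182.5   76.4] ((535.2284545898438, -187.2374267578125), (179.14892578125, 22.46792221069336), 86.70658111572266)
top [162. 261.] 323 [351.3 271.4  83.3] ((349.23541259765625, 270.5865478515625), (49.986053466796875, 25.821258544921875), 48.922428131103516)
top [295. 277.] 195 [369.7  82.   82.7] ((365.7227783203125, 86.61067199707031), (24.368236541748047, 49.26070785522461), 26.28099250793457)
sole [632.  15.] 267 [ 823.  -276.2   21. ] ((820.787841796875, -282.2306213378906), (52.378719329833984, 18.11549949645996), 68.72015380859375)
sole [287. 137.] 1124 [553.3 138.2  18.7] ((547.794921875, 141.39874267578125), (45.25856018066406, 81.43416595458984), 30.62112808227539)
sole [181. 240.] 1910 [350.7 273.3  18.8] ((340.289794921875, 278.2682189941406), (64.50586700439453, 114.4927749633789), 1.2813576459884644)
sole [297. 259.] 1930 [362.7  83.   18.8] ((353.2474060058594, 81.06281280517578), (116.07786560058594, 65.07315826416016), 77.9400634765625)
sole [585. 295.] 643 [ 405.  -439.4   14.8] ((404.82598876953125, -442.6882629394531), (93.73926544189453, 18.296964645385742), 3.186699151992798)
```

View pics/c.png

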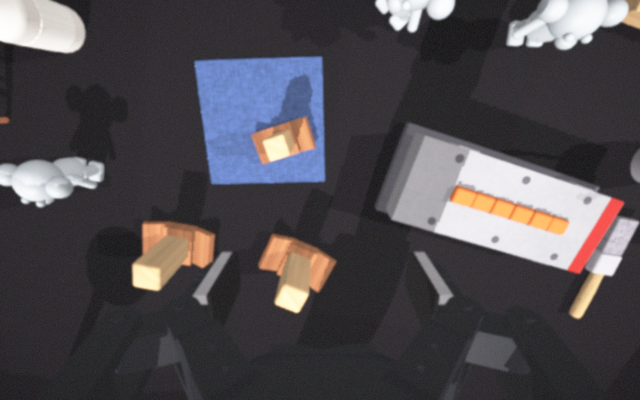

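The wrist view shows the mat at (262,120), the block at (285,140) with its handle top at (277,148), and the mould at (505,195) with the keys from (463,195) to (558,225) and the red end at right. The sole measures 45×81 mm, so it is the right block. I'll refine the handle, mat and seam once, then grasp.

```bash
python3 - <<'E'
from h import *
d=load('wrist'); w=world(d); z=w[...,2]
h=cv2.cvtColor(d['img'],cv2.COLOR_RGB2HSV);H,S,V=[h[...,i].astype(int) for i in range(3)]
def rect(m,nm):
    k,l,st,c=cv2.connectedComponentsWithStats(m.astype(np.uint8)); i=1+st[1:,4].argmax(); p=w[l==i]
    print(nm,st[i,4],p.mean(0).round(1),[np.round(x,1) for x in cv2.minAreaRect(p[:,:2].astype(np.float32))])
near=np.hypot(w[...,0]-548,w[...,1]-141)<70
rect(near&(z>78)&(z<90),'handle top')
rect(near&(z>12)&(z<45)&(S>60)&(H<30),'sole')
nm=np.hypot(w[...,0]-562,w[...,1]-179)<150
rect(nm&(H>100)&(H<125)&(S>100)&(z<15),'mat')
nb=np.hypot(w[...,0]-535,w[...,1]+187)<200
rect(nb&(abs(z-70)<4),'mouldtop')
rect(nb&((H<5)|(H>174))&(S>150)&(abs(z-70)<5),'red')
k=nb&(H>7)&(H<24)&(S>120)&(z>66); rect(k,'keys all'); rect(k&(z>77),'keys top')
rect(k&(z>=75),'keys75')
mt=nb&(abs(z-70)<4)&(S<40); print('top z',np.median(z[mt]), 'key z',np.percentile(z[k],[50,80,95]))
ta=np.hypot(w[...,0]-535,w[...,1]+187)<160
E
```

```text
handle top 521 [547.6 141.9  85.2] [array([546.9, 142.2]), array([28.2, 28. ]), np.float64(30.8)]
sole 1182 [553.2 138.1  19.2] [array([547.6, 141.4]), array([45.7, 82.7]), np.float64(31.1)]
mat 12943 [571.1 184.5   3.5] [array([561.4, 178.4]), array([182.9, 182.4]), np.float64(14.8)]
mouldtop 15641 [ 538.4 -177.5   69.8] [array([ 534.8, -188. ]), array([312.6, 120.9]), np.float64(86.6)]
red 904 [ 529.1 -331.4   70.3] [array([ 526.5, -331.7]), array([ 22.5, 119.4]), np.float64(86.7)]
keys all 1804 [ 536.6 -181.3   76. ] [array([ 535.9, -185.9]), array([176.5,  21.4]), np.float64(86.7)]
keys top 262 [ 540.  -112.2   78.3] [array([ 540.2, -112.8]), array([28.6, 19.7]), np.float64(86.6)]
keys75 1443 [ 536.  -181.3   76.7] [array([ 536.2, -186. ]), array([176.5,  21. ]), np.float64(86.5)]
top z 69.73301172742615 key z [76.11608223 77.37260532 78.58970308]
```

Call:
send_rows([
  [85, [0.055, 0.27, -0.5], [0, 0, 0.89]],
  [85, [0.055, 0.27, -0.5], [0, 0, 0.89]],
  [85, [0.055, 0.27, -0.5], [0, 0, 0.89]],
  [85, [0.055, 0.27, -0.5], [0, 0, 0.89]],
  [85, [0, 0, 0], [0, 0, 0]],
  [85, [0, 0, 0], [0, 0, 0]],
])

```text
clock: 2.9
eef_pos: [548.1, 140.3, 162.4]
tool_rot: [3.14, -0.0, 0.536]
force: [-0.3, -0.0, 0.5]
width: 84.5
gripper_force: 0.0
```

```bash
python3 - <<'E'
from h import *
d=grab('wrist'); save(d['img'],'d.png')
s=sensors.read_state(); print(s['eef_pos'],np.degrees(s['tool_rot']),s['clock'],s['force'])
w=world(d);z=w[...,2]
near=np.hypot(w[...,0]-548,w[...,1]-141)<40
m=near&(z>78)&(z<92); p=w[m]; print(len(p),p.mean(0),cv2.minAreaRect(p[:,:2].astype(np.float32)))
E
```

```text
[548.46319386 140.56570581 162.79332847] [ 1.79916513e+02 -7.48933430e-02  3.07324055e+01] 2.95 [ 0.37569759 -0.74802985 -0.10572278]
991 [548.03027826 142.93711805  85.10125971] ((546.9232788085938, 142.54286193847656), (27.38600730895996, 28.19407844543457), 30.397075653076172)
```

View pics/d.png

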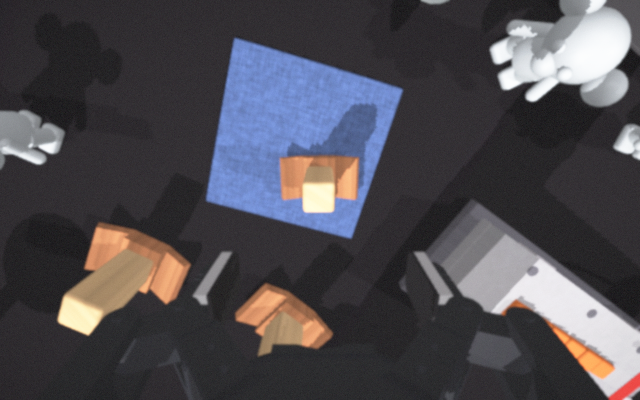

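The handle (319,190) is centred between the fingers and the sole is square to them, so I'll descend and grip.

Call:
send_rows([
  [85, [-0.015, 0.025, -0.4], [0, 0, 0]],
  [85, [0, 0, -0.4], [0, 0, 0]],
  [85, [0, 0, -0.4], [0, 0, 0]],
  [85, [0, 0, -0.3], [0, 0, 0]],
  [85, [0, 0, -0.3], [0, 0, 0]],
  [85, [0, 0, 0], [0, 0, 0]],
  [20, [0, 0, 0], [0, 0, 0]],
  [20, [0, 0, 0], [0, 0, 0]],
])

```text
clock: 3.95
eef_pos: [547.4, 143.8, 54.4]
tool_rot: [3.141, -0.002, 0.539]
force: [0.5, -0.2, 0.1]
width: 50.9
gripper_force: 0.0
```

Call:
send_rows([
  [20, [0, 0, 0], [0, 0, 0]],
  [20, [0, 0, 0], [0, 0, 0]],
  [20, [0, 0, 0], [0, 0, 0]],
  [20, [0, 0, 0], [0, 0, 0]],
])

```text
clock: 4.45
eef_pos: [547.1, 143.8, 54.3]
tool_rot: [3.141, -0.001, 0.539]
force: [-0.7, 1.0, 5.1]
width: 26.1
gripper_force: 59.5
```

Call:
send_rows([
  [20, [0, 0, 0.4], [0, 0, 0]],
  [20, [0, 0, 0.7], [0, 0, 0]],
  [20, [0, 0, 0.7], [0, 0, 0]],
  [20, [0, 0, 0.6], [0, 0, 0]],
  [20, [-0.03, -0.6, 0], [0, 0, -0.76]],
  [20, [-0.04, -0.85, 0], [0, 0, -0.76]],
  [20, [-0.04, -0.85, 0], [0, 0, -0.76]],
  [20, [-0.04, -0.85, 0], [0, 0, -0.76]],
])

```text
clock: 5.45
eef_pos: [537.2, -46.9, 197.3]
tool_rot: [-3.142, 0.0, 0.272]
force: [0.8, 0.6, -2.0]
width: 25.8
gripper_force: 59.7
```

Call:
send_rows([
  [20, [-0.04, -0.85, 0], [0, 0, -0.76]],
  [20, [-0.04, -0.85, 0], [0, 0, -0.76]],
  [20, [-0.04, -0.85, 0], [0, 0, -0.76]],
  [20, [-0.04, -0.85, 0], [0, 0, -0.76]],
  [20, [-0.03, -0.85, 0], [0, 0, -0.76]],
  [20, [0, -0.35, 0], [0, 0, 0]],
  [20, [0, 0, 0], [0, 0, 0]],
  [20, [0, 0, 0], [0, 0, 0]],
])

```text
clock: 6.45
eef_pos: [526.8, -318.7, 197.2]
tool_rot: [-3.139, 0.0, -0.055]
force: [0.8, 0.3, -2.3]
width: 26.1
gripper_force: 59.8
```

```bash
python3 - <<'E'
from h import *
s=sensors.read_state(); print(s['eef_pos'],np.degrees(s['tool_rot']),s['clock'],s['force'],s['width'],s['gripper_force'])
a=grab('scene'); b=grab('wrist')
save(np.vstack([cv2.resize(a['img'][100:300,140:460],(640,400)),b['img']]),'e.png',.75)
print(s['qpos'])
for d in(a,b):
    w=world(d);z=w[...,2];h=cv2.cvtColor(d['img'],cv2.COLOR_RGB2HSV);H,S,V=[h[...,i].astype(int) for i in range(3)]
    near=np.hypot(w[...,0]-527,w[...,1]+317)<60
    m=near&(z>130)&(z<190)&(H>5)&(H<24)&(S>60)
    p=w[m]
    if len(p)>20: print(len(p),np.percentile(p[:,2],[2,50,98]),cv2.minAreaRect(p[:,:2].astype(np.float32)))
E
```

```text
[ 526.78889936 -318.74569446  197.20355884] [-1.79868438e+02  2.36727911e-02 -3.13893056e+00] 6.45 [ 0.77321398  0.2553393  -2.336927  ] 26.066181835694138 59.76373493671417
[ 0.52079384  0.59119043 -0.03401394  1.62981405  0.02139404  0.92231386
 -1.14597908]
474 [150.76869501 162.26893088 186.40615851] ((527.0108032226562, -315.7458801269531), (85.55213928222656, 50.692256927490234), 86.78602600097656)
5424 [152.73919043 161.72383874 185.38789853] ((526.4652099609375, -319.79425048828125), (85.37142944335938, 46.96062469482422), 86.951416015625)
```

View pics/e.png

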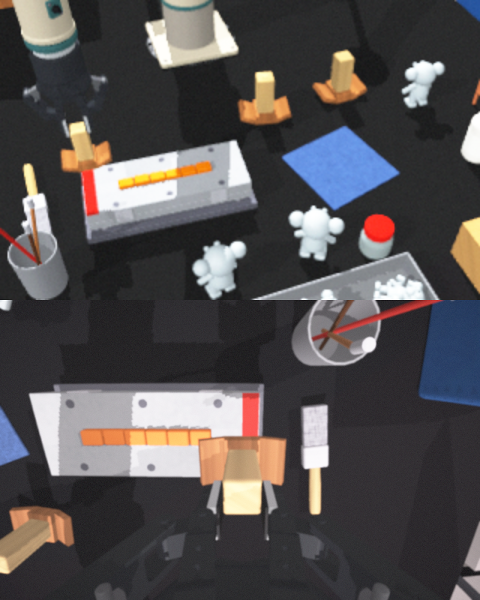

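The block is above the red end, aligned at 86.9° against the seam's 86.6°. I'll lower it almost to contact.

Call:
send_rows([
  [20, [0.01, 0, -0.4], [0, 0, 0]],
  [20, [0, 0, -0.4], [0, 0, 0]],
  [20, [0, 0, -0.25], [0, 0, 0]],
  [20, [0, 0, -0.15], [0, 0, 0]],
  [20, [0, 0, -0.04], [0, 0, 0]],
  [20, [0, 0, 0], [0, 0, 0]],
])

```text
clock: 7.3
eef_pos: [527.3, -321.5, 123.6]
tool_rot: [3.141, -0.001, -0.057]
force: [0.2, 0.7, -1.9]
width: 26.4
gripper_force: 59.7
```

Call:
send_rows([
  [20, [0, 0, -0.03], [0, 0, 0]],
  [20, [0, 0, -0.03], [0, 0, 0]],
  [20, [0, 0, 0], [0, 0, 0]],
])

```text
clock: 7.68
eef_pos: [527.3, -321.6, 120.0]
tool_rot: [3.141, -0.001, -0.058]
force: [-0.7, 0.1, 0.4]
width: 26.2
gripper_force: 60.1
```

Call:
send_rows([
  [20, [0, 0, -0.025], [0, 0, 0]],
  [20, [0, 0, -0.025], [0, 0, 0]],
  [20, [0, 0, 0], [0, 0, 0]],
  [20, [0, 0, 0], [0, 0, 0]],
])

```text
clock: 8.18
eef_pos: [527.3, -321.6, 117.5]
tool_rot: [3.141, -0.001, -0.057]
force: [-2.2, 0.7, 7.6]
width: 26.4
gripper_force: 60.8
```

Call:
send_rows([
  [20, [0, 0, -0.02], [0, 0, 0]],
  [20, [0.004, 0.07, 0], [0, 0, 0]],
  [20, [0.006, 0.1, 0], [0, 0, 0]],
  [20, [0.006, 0.1, 0], [0, 0, 0]],
  [20, [0.006, 0.1, 0], [0, 0, 0]],
])

```text
clock: 8.8
eef_pos: [529.6, -304.6, 117.4]
tool_rot: [3.134, -0.005, -0.059]
force: [-1.5, -8.4, 7.7]
width: 26.3
gripper_force: 60.8
```

Call:
send_rows([
  [20, [0.004, 0.1, -0.02], [0, 0, 0]],
  [20, [0.004, 0.1, -0.02], [0, 0, 0]],
  [20, [0.004, 0.1, 0], [0, 0, 0]],
  [20, [0.004, 0.1, 0], [0, 0, 0]],
])

```text
clock: 9.3
eef_pos: [531.5, -282.1, 115.9]
tool_rot: [3.132, -0.008, -0.06]
force: [-0.9, -8.3, 11.8]
width: 26.1
gripper_force: 61.3
```

Call:
send_rows([
  [20, [0, 0.1, 0], [0, 0, 0]],
  [20, [0, 0.1, 0], [0, 0, 0]],
  [20, [0.003, 0.1, 0], [0, 0, 0]],
  [20, [0.003, 0.1, 0], [0, 0, 0]],
  [20, [0.004, 0.1, 0], [0, 0, 0]],
  [20, [0.004, 0.1, 0], [0, 0, 0]],
])

```text
clock: 10.05
eef_pos: [532.6, -246.2, 115.8]
tool_rot: [3.132, -0.008, -0.06]
force: [-0.6, -11.1, 11.6]
width: 26.0
gripper_force: 61.4
```

Call:
send_rows([
  [20, [0.004, 0.1, 0], [0, 0, 0]],
  [20, [0.004, 0.1, 0], [0, 0, 0]],
  [20, [0.004, 0.1, 0], [0, 0, 0]],
  [20, [0.005, 0.1, 0], [0, 0, 0]],
  [20, [0.005, 0.1, 0], [0, 0, 0]],
  [20, [0.005, 0.1, 0], [0, 0, 0]],
  [20, [0.005, 0.1, 0], [0, 0, 0]],
  [20, [0.005, 0.1, 0], [0, 0, 0]],
])

```text
clock: 11.05
eef_pos: [534.8, -198.9, 115.7]
tool_rot: [3.132, -0.008, -0.061]
force: [0.1, -7.6, 11.7]
width: 26.5
gripper_force: 61.4
```

Call:
send_rows([
  [20, [0.005, 0.1, 0], [0, 0, 0]],
  [20, [0.005, 0.1, 0], [0, 0, 0]],
  [20, [0.005, 0.1, 0], [0, 0, 0]],
  [20, [0.005, 0.1, 0], [0, 0, 0]],
  [20, [0.005, 0.1, 0], [0, 0, 0]],
  [20, [0.005, 0.1, 0], [0, 0, 0]],
  [20, [0.005, 0.1, 0], [0, 0, 0]],
  [20, [0.005, 0.1, 0], [0, 0, 0]],
])

```text
clock: 12.05
eef_pos: [537.3, -151.1, 115.6]
tool_rot: [3.132, -0.008, -0.061]
force: [-0.7, -13.0, 12.0]
width: 26.3
gripper_force: 61.5
```

Call:
send_rows([
  [20, [0.006, 0.1, 0], [0, 0, 0]],
  [20, [0.006, 0.1, 0], [0, 0, 0]],
  [20, [0.006, 0.1, 0], [0, 0, 0]],
  [20, [0.006, 0.1, 0], [0, 0, 0]],
  [20, [0.006, 0.1, 0], [0, 0, 0]],
  [20, [0.006, 0.1, 0], [0, 0, 0]],
  [20, [0.006, 0.1, 0], [0, 0, 0]],
  [20, [0.006, 0.1, 0], [0, 0, 0]],
])

```text
clock: 13.05
eef_pos: [540.2, -101.0, 115.3]
tool_rot: [3.135, -0.007, -0.06]
force: [0.2, -9.9, 12.3]
width: 26.3
gripper_force: 61.5
```

Call:
send_rows([
  [20, [0.006, 0.1, 0], [0, 0, 0]],
  [20, [0.006, 0.1, 0], [0, 0, 0]],
  [20, [0.006, 0.1, 0], [0, 0, 0]],
  [20, [0.006, 0.1, 0], [0, 0, 0]],
  [20, [0.006, 0.1, 0], [0, 0, 0]],
  [20, [0.006, 0.1, 0], [0, 0, 0]],
  [20, [0.006, 0.1, 0], [0, 0, 0]],
  [20, [0, 0, 0], [0, 0, 0]],
])

```text
clock: 14.05
eef_pos: [542.7, -57.9, 115.1]
tool_rot: [3.136, -0.006, -0.06]
force: [-0.5, -8.6, 13.5]
width: 25.6
gripper_force: 61.6
```

```bash
python3 - <<'E'
from h import *
u=np.array([.0594,.9982]);n=np.array([u[1],-u[0]])
for c in('scene','side'):
    d=grab(c);w=world(d);q=w[...,:2]-[535.2,-187.5];s=q@u;t=q@n;z=w[...,2]
    h=cv2.cvtColor(d['img'],cv2.COLOR_RGB2HSV);o=(h[...,0]>6)&(h[...,0]<24)&(h[...,1]>130)
    land=(abs(t)>20)&(abs(t)<40)&(abs(z-68)<14)
    for k in range(6):
        c0=-75+30*k
        m=o&(abs(s-c0)<12)&(abs(t)<8)&(abs(z-68)<18); l=land&(abs(s-c0)<12)
        print(c,k+1,m.sum(),np.median(z[m]).round(1) if m.any() else None,np.nanmedian(z[l]).round(1) if l.any() else None)
E
```

```text
scene 1 4 64.6 65.6
scene 2 5 66.3 66.1
scene 3 4 65.3 66.2
scene 4 7 65.4 65.6
scene 5 6 63.6 66.0
scene 6 13 66.2 66.2
side 1 18 62.2 62.9
side 2 19 63.4 63.5
side 3 21 64.2 62.8
side 4 23 64.2 63.7
side 5 13 62.9 62.8
side 6 2 65.1 63.5
```

All six keys are level with the sunk mould top. I'll lift and carry the block to the mat.

Call:
send_rows([
  [20, [0, 0, 0.05], [0, 0, 0]],
  [20, [0, 0, 0.15], [0, 0, 0]],
  [20, [0, 0, 0.3], [0, 0, 0]],
  [20, [0, 0, 0.4], [0, 0, 0]],
  [20, [0, 0, 0.4], [0, 0, 0]],
  [20, [0.06, 0.65, 0], [0, 0, 0]],
  [20, [0.06, 0.65, 0], [0, 0, 0]],
  [20, [0.06, 0.65, 0], [0, 0, 0]],
])

```text
clock: 15.15
eef_pos: [550.2, 65.7, 190.6]
tool_rot: [-3.141, 0.001, -0.057]
force: [0.2, 0.5, -1.9]
width: 26.2
gripper_force: 59.9
```

Call:
send_rows([
  [20, [0.06, 0.65, 0], [0, 0, 0]],
  [20, [0.06, 0.65, 0], [0, 0, 0]],
  [20, [0, 0.6, 0], [0, 0, 0]],
  [20, [0, 0, 0], [0, 0, 0]],
  [20, [0, 0, 0], [0, 0, 0]],
])

```text
clock: 15.78
eef_pos: [557.4, 177.5, 190.4]
tool_rot: [3.141, 0.001, -0.057]
force: [0.6, 0.5, -1.0]
width: 26.0
gripper_force: 60.0
```

```bash
python3 - <<'E'
from h import *
s=sensors.read_state(); print(s['eef_pos'],np.degrees(s['tool_rot']),s['clock'],s['force'],s['width'])
a=grab('side'); b=grab('wrist')
save(np.vstack([cv2.resize(a['img'][60:260,200:520],(640,400)),b['img']]),'f.png',.75)
E
```

```text
[557.37207292 177.45297961 190.42067847] [ 1.79942757e+02  8.07268747e-02 -3.26687540e+00] 15.775 [ 0.62013562  0.54322171 -1.0276614 ] 26.042956642261913
```

View pics/f.png

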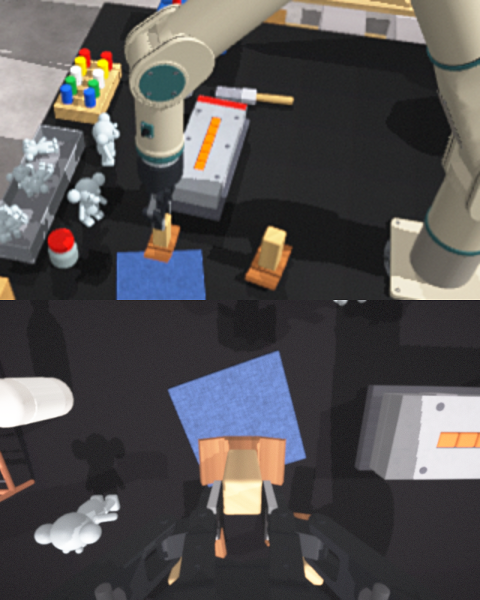

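The keys are flush and the block hangs straight in the grip over the mat. I'll lower it.

Call:
send_rows([
  [20, [0.03, 0, -0.6], [0, 0, 0]],
  [20, [0.03, 0, -0.6], [0, 0, 0]],
  [20, [0, 0, -0.5], [0, 0, 0]],
  [20, [0, 0, -0.3], [0, 0, 0]],
  [20, [0, 0, -0.15], [0, 0, 0]],
  [20, [0, 0, -0.07], [0, 0, 0]],
  [20, [0, 0, 0], [0, 0, 0]],
  [20, [0, 0, 0], [0, 0, 0]],
])

```text
clock: 16.88
eef_pos: [562.3, 178.1, 58.5]
tool_rot: [-3.141, -0.001, -0.057]
force: [0.4, -0.2, -2.5]
width: 25.9
gripper_force: 59.9
```

Call:
send_rows([
  [20, [0, 0, -0.02], [0, 0, 0]],
  [20, [0, 0, -0.015], [0, 0, 0]],
  [20, [0, 0, 0], [0, 0, 0]],
])

```text
clock: 17.25
eef_pos: [561.6, 177.8, 55.6]
tool_rot: [3.142, 0.0, -0.057]
force: [-0.3, -0.5, -1.0]
width: 26.1
gripper_force: 59.9
```

Call:
send_rows([
  [20, [0, 0, -0.015], [0, 0, 0]],
  [20, [0, 0, -0.01], [0, 0, 0]],
  [20, [0, 0, 0], [0, 0, 0]],
])

```text
clock: 17.62
eef_pos: [561.7, 177.9, 54.4]
tool_rot: [-3.141, -0.0, -0.057]
force: [-0.3, 0.2, 1.8]
width: 26.4
gripper_force: 60.4
```

Call:
send_rows([
  [40, [0, 0, 0], [0, 0, 0]],
  [85, [0, 0, 0], [0, 0, 0]],
  [85, [0, 0, 0], [0, 0, 0]],
  [85, [0, 0, 0], [0, 0, 0]],
  [85, [0, 0, 0], [0, 0, 0]],
  [85, [0, 0, 0], [0, 0, 0]],
])

```text
clock: 18.38
eef_pos: [561.7, 177.8, 54.1]
tool_rot: [3.142, -0.0, -0.057]
force: [-0.4, -0.5, -0.3]
width: 85.0
gripper_force: 0.0
```

Call:
send_rows([
  [85, [0, 0, 0.3], [0, 0, 0]],
  [85, [0, 0, 0.6], [0, 0, 0]],
  [85, [0, 0, 0.7], [0, 0, 0]],
  [85, [0, 0, 0.7], [0, 0, 0]],
  [85, [0, 0, 0.7], [0, 0, 0]],
  [85, [0, 0, 0], [0, 0, 0]],
  [85, [0, 0, 0], [0, 0, 0]],
])

```text
clock: 19.25
eef_pos: [561.3, 177.7, 234.6]
tool_rot: [-3.141, -0.0, -0.057]
force: [0.1, -0.5, 0.4]
width: 84.8
gripper_force: 0.0
```

```bash
python3 - <<'E'
from h import *
s=sensors.read_state(); print(s['eef_pos'],s['clock'],s['force'],s['width'])
d=grab('wrist'); a=grab('scene')
save(np.vstack([a['img'],d['img']]),'g.png',.75)
w=world(d);z=w[...,2]
m=(np.hypot(w[...,0]-561,w[...,1]-178)<50)&(z>76)&(z<92);p=w[m];print(p.mean(0),cv2.minAreaRect(p[:,:2].astype(np.float32)))
u=np.array([.0594,.9982]);n=np.array([u[1],-u[0]])
for nm,d in(('wrist',d),('scene',a)):
    w=world(d);q=w[...,:2]-[535.2,-187.5];s=q@u;t=q@n;z=w[...,2]
    for k in range(6):
        m=(abs(s+75-30*k)<10)&(abs(t)<7)&(z>50)&(z<90);l=(abs(s+75-30*k)<10)&(abs(t)>20)&(abs(t)<40)&(z>50)&(z<90)
        print(nm,k+1,m.sum(),np.median(z[m]),np.median(z[l]))
E
```

```text
[561.32826261 177.69533298 234.58929127] 19.25 [ 0.14187101 -0.48182019  0.42031633] 84.76755328074401
[562.57761213 176.63000835  84.96514172] ((561.47509765625, 176.77000427246094), (26.9445858001709, 28.049571990966797), 86.77302551269531)
wrist 1 0 nan nan
wrist 2 0 nan nan
wrist 3 134 69.74663967786432 69.64271637992022
wrist 4 180 69.6835185051701 69.75813188690955
wrist 5 173 69.64078754644174 69.71416382086926
wrist 6 174 69.5956015526576 69.67842689639949
scene 1 25 71.14222765531065 71.20518155919672
scene 2 24 70.84280847197192 71.19857523352346
scene 3 25 70.89607811427936 71.49245978542035
scene 4 26 70.86075591702803 71.48980497712944
scene 5 23 71.14434204125428 71.54760872970155
scene 6 23 71.51680504573505 71.20649699338634
  return _methods._mean(a, axis=axis, dtype=dtype,
  ret = ret.dtype.type(ret / rcount)
```

View pics/g.png

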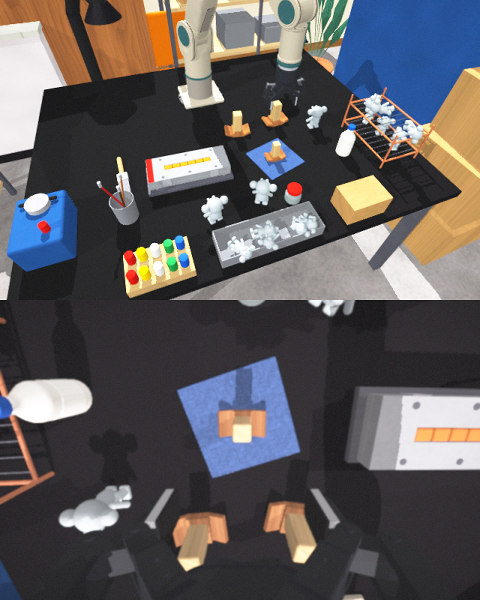

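The block stands upright in the middle of the mat (wrist view (242,425), handle top at 85 mm). All keys are flush, the mould is back at 70 mm and the bystanders are in place.

```bash
python3 -c "
from cell import ctrl
print(ctrl.finish_job())"
```

```text
the job is handed in; nothing more can be done
None
```

The job is handed in: all six keys measured flush after one unbroken stroke at about 14 N, the mould has sprung back to its unloaded height, and the block stands upright and released at the mat's centre; no verdict came back.

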